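Close up the modules and hold the cover over its posts

TASK

On the open chassis, slide the loose green module along its rails until it butts flush against the grey module, then let go of it. Then pick up the grey cover plate by its black handle and hold it level about a centimetre above the four brass posts, touching nothing on the chassis, with every hole centred over a threaded post (either way round will do), ready for a colleague to start the screws. Finish while still holding it there, and do not disturb the tools and containers around.

Things in the scene. Friction and masses are not known exactly. Their poses are not given: they have to be found in the camera images.
- chassis: open steel chassis, fixed: base plate 130 (x) x 170 (y) x 8 mm, origin at the centre of its underside. A fixed grey module, 50 (x) x 46 (y) x 28 mm, stands on it at y = +8 to +54 mm; its near face at y = +8 mm looks to -y. Two rails along y, 3 mm high and wide, inner faces at x = +-27 mm. Four brass posts, 14 mm across, at x = +-54, y = +-74 mm, tops at z = 48 mm
- module_center (a point): centre (half-way up) of the loose green module, 50 (x) x 42 (y) x 28 mm, about 0.16 kg, on the chassis plate between the rails, axes as the chassis' (centre at chassis z = 22 mm). It starts 8 to 22 mm short of the grey module, on its -y side; flush, its centre lies at chassis x = 0, y = -13 mm. Grip it across its 50 mm (x) or push its -y face
- cover_grip (a point): centre of the cover's black handle bar, axes those of the cover. Bar 16 (x) x 70 (y) x 14 mm, over the plate's middle (and centre of mass), its centre 34 mm above the plate's underside; 23 mm free under it between its legs at y = +-28 mm. Grey plate 130 (x) x 170 (y) x 4 mm, about 0.35 kg, flat on the bench; four 12 mm holes at x = +-54, y = +-74 mm
- hole0 (a point): centre of the cover's +x +y hole, at the plate's underside
- hole2 (a point): centre of the cover's -x -y hole, at the plate's underside
- post0 (a point): centre of the top of the chassis' +x +y post, where a 5 mm threaded hole opens; z up
- post2 (a point): the same on the -x -y post
- tray: orange screw tray, 95 x 150 x 16 mm, on the bench to the left (bystander, leave it; origin at the centre of its underside)
- driver: red-handled screwdriver, 24 x 167 x 25 mm, beyond the tray on the left (bystander, leave it; origin at the centre of its underside)
- cutters: red-handled side cutters, 45 x 138 x 11 mm, on the bench to the right (bystander, leave it; origin at the centre of its underside)
- tin: round white tin of wire wool, 56 mm across, 32 mm high, behind the work (bystander, leave it; origin at the centre of its underside)
There are look-alikes about, which are no part of the job. Leave any blue look-alike of the part that bears module_center alone.

How it is judged (in metres and radians):
On the way, in this order (a step that is already met when the one before it is completed fails the run):
1. the green module is butted flush against the grey one and released, the cover still lying on the bench (y of module_center in the frame of chassis above -0.0155 m and x of module_center in the frame of chassis between -0.005 and 0.005 m and z of module_center in the frame of chassis below 0.025 m and angle between the y axis of module_center and the y axis of chassis, either way round below 0.07 rad and contact force between the fingers and module below 0.05 N and height (world z) of cover_grip below 0.045 m), for 0.2 s.
2. the cover is lifted clear of the bench in the gripper (height (world z) of cover_grip above 0.06 m and contact force between the fingers and cover above 1 N), for 0.2 s.
At the end, for the whole second after the job is handed in: green module flush on the grey one (gap under 2.5 mm, 5 mm sideways, 4 degrees); cover held still in the gripper, level to 4.5 degrees, underside 3 to 25 mm above the posts, holes within 4 mm of the threads (either way round), touching neither chassis nor module (y of module_center in the frame of chassis above -0.0155 m and x of module_center in the frame of chassis between -0.005 and 0.005 m and z of module_center in the frame of chassis below 0.025 m and angle between the y axis of module_center and the y axis of chassis, either way round below 0.07 rad and ((horizontal distance between hole0 and post0 below 0.004 m and horizontal distance between hole2 and post2 below 0.004 m) or (horizontal distance between hole0 and post2 below 0.004 m and horizontal distance between hole2 and post0 below 0.004 m)) and angle between cover_grip's own z axis and vertical below 0.08 rad and z of cover_grip in the frame of chassis between 0.085 and 0.107 m and contact force between the fingers and cover above 1 N and contact force between cover and chassis below 0.1 N and contact force between cover and module below 0.1 N and linear speed of cover below 0.02 m/s); the arm keeps its last pose, push and grip.
It fails at once if the screw tray moved more than 3 cm (distance of tray from where it was at the start of the episode above 0.03 m).
It fails at once if the screwdriver moved more than 3 cm (distance of driver from where it was at the start of the episode above 0.03 m).
It fails at once if the side cutters moved more than 3 cm (distance of cutters from where it was at the start of the episode above 0.03 m).
It fails at once if the tin moved more than 3 cm (distance of tin from where it was at the start of the episode above 0.03 m).
It also fails if it takes over 64 s, if anything falls off the work surface, if the arm or the gripper's body presses on something with over 40 N, if the wrist force passes 120 N, or if a joint passes its speed limit or range.

ROBOT

A 6-joint arm with a two-finger parallel gripper is mounted at the origin on a cart in front of the work surface, level with it; the furniture and walls round the work are solid. World frame = base frame: x ahead of the robot, y to its left, z up, the work surface at z = 0. Lengths are in mm, angles in rad, forces in N, time in s.
With the tool pointing down it reaches from about 350 to 775 mm from the base axis. Payload 7.3 kg.
Tool frame: the origin (TCP) lies at the very end of the fingers, on their centre line; the grasp point (between the pads) lies 19 mm behind it; z points along the fingers, y is the direction in which the jaws open and shut (so a half turn about z gives the same grasp; the last joint's range is limited). The gripper opens to 92 mm and grips with 3 to 60 N. Pads are 19 mm wide; open, the fingers measure 130 mm over their backs; the gripper's body (75 mm by 190 mm) begins 47 mm behind the grasp point.
Start: joints at [1.044, 0.342, 1.524, -0, 1.275, -0.146], TCP at [195.11, 487.419, 226.741] pointing down, gripper open.
Joint ranges: [-2.53, 2.53], [-0.77, 2.02], [0.04, 2.7], [-1, 4.14], [0.28, 2.66], [-3.11, 3.11]. Speed limits (rad/s): [2.57, 2.57, 3.14, 3.14, 3.14, 3.14].

INTERFACE

Orientations are given as [roll, pitch, yaw] about the fixed x, y, z axes, in that order (R = Rz(yaw) Ry(pitch) Rx(roll)).
In Python, from plant import bot gives the robot as it stands.
- The arm moves only by the tool arm_command, never from a script. Its argument "targets" is a list of rows, each an object of numbers: "x", "y", "z": the shift along the world's x, y, z in cm; "roll": the turn about the world's z in rad. In form: [{"x": .., "y": .., "z": .., "roll": ..}, ...]. A call has 1 to 8 rows; each row is the pose to reach, as a shift and turn from the pose commanded when the call began; what a row does not reach only later rows make up. A row lasts 1/12 s, in which the tool goes at most 41.7 mm and 7.16 degrees, less where a joint would pass 70% of its speed; a pose out of reach is approached as far as the arm can. A call with a gripper value outside its range is refused whole. "fingers" is the opening, from 0 (shut) to 1 (fully open), set as the call begins (left out, the last holds). The fingers move at their own pace and stop on an object; the grip force is fixed at half the most. Time passes only in rows, so rows that repeat a pose let the fingers close. It gives the time, the measured TCP pose, the force and the opening at its end, in the units of the state.
- bot.get_obs(): the state, without advancing time (a new reading comes with each control period).
- bot.capture(name): name is "scene" or "top" or "wrist"; returns a dict with "img" (400x640x3 uint8, blue, green, red), "fx", "fy", "cx", "cy" (pixels), "k1" (the pictures are not rectified: a ray, as slopes to the right and down, at radius r is drawn at 1 + k1 r^2 times it, then the intrinsics apply), "position" and "rotation" of the camera in the world; the wrist camera has in their place "hand_eye" (4x4, takes a point from camera to tool coordinates, whose origin is the TCP and whose axes are the flange's). Camera axes: x right, y down, z forward; pixel columns grow to the right and rows downward; lengths in mm; the calibration is good to about 2 mm. A picture is of the moment at which its call begins: read the wrist's pose just before it. There is no depth.
- bot.close_job(): hands the job in, once; it reports no verdict.
The state is a dict: "time": time; "joint_positions": joint angles; "dq": joint speeds; "tau": joint torques, N m; "tool_pos": TCP position; "tcp_rot": TCP orientation; "contact_force": force on the tool from outside, world axes, zero at the start; "moment": the same for the moment, N m; "grip_width": finger opening in mm.
Only numpy, scipy, OpenCV 4.12 (cv2) and the standard library are available. Lean on these libraries where they do the work, as an engineer would, in place of code of your own. Each camera call takes 0.05 s, during which the arm holds its last target.

## Working session

There is one attempt and no reset: what is moved stays moved. The work goes in short steps, Python scripts to look and compute and a tool call to move; the robot and the scene stay as the last step left them, time stands still between calls to the robot, and variables do not carry over. Pictures are saved under pics/ and viewed, and the job is handed in when it is done.

Besides the shell and the picture viewer there is one more tool, called as name(argument=value, ...), one argument or row to a line, values as JSON. arm_command: Moves the arm, as the interface text tells. Its arguments: {"type":"object","properties":{"targets":{"type":"array","items":{"type":"object","properties":{"x":{"type":"number"},"y":{"type":"number"},"z":{"type":"number"},"roll":{"type":"number"}}}},"fingers":{"type":"number"}},"required":["targets"]}

```bash
mkdir -p pics; python3 - <<'E'
from plant import bot
import cv2
print(bot.get_obs())
for n in ["scene","top","wrist"]:
    c=bot.capture(n); cv2.imwrite(f"pics/{n}0.png",c["img"]); print({k:v for k,v in c.items() if k!="img"})
E
```

```text
{'time': 0.0, 'joint_positions': array([ 1.04399492e+00,  3.42706069e-01,  1.52500168e+00, -1.32817938e-05,
        1.27536485e+00, -1.45995186e-01]), 'dq': array([-1.51905259e-03, -4.50170052e-04,  2.40172053e-03,  1.26415703e-03,
       -9.39479228e-04,  2.70359108e-05]), 'tau': array([-1.84161632e-03, -4.31232297e+01, -2.44217008e+01,  7.14785582e-02,
        5.59347065e-02, -1.48425252e-04]), 'tool_pos': array([194.90865332, 487.05838899, 226.05894545]), 'tcp_rot': array([-3.14012661e+00, -2.02732004e-04,  2.76079016e+00]), 'contact_force': array([ 1.22463078, -0.28426924,  0.03422218]), 'moment': array([0.01600067, 0.02011426, 0.00175015]), 'grip_width': 91.51323922050342}
{'fx': 439.3933869561409, 'fy': 439.3933869561409, 'cx': 315.48827496069225, 'cy': 198.12132946029243, 'k1': -0.08074299641996668, 'position': array([-206.83657165, -397.73840604, 1122.61160365]), 'rotation': array([-2.46553852, -0.01788695, -1.05849869])}
{'fx': 419.70035334323416, 'fy': 419.70035334323416, 'cx': 321.7347542905524, 'cy': 198.92712917541613, 'k1': -0.11339656170716245, 'position': array([ 311.78037145,   -9.52800991, 1460.43015026]), 'rotation': array([-2.98048644,  0.01539617, -1.55172319])}
{'fx': 352.95436984650024, 'fy': 352.95436984650024, 'cx': 315.4352736982122, 'cy': 198.44236314175808, 'k1': -0.06870600016357511, 'hand_eye': array([[ 3.56781876e-04, -9.67454492e-01, -2.53044817e-01,
         6.75692839e+01],
       [ 9.99999607e-01,  1.39933796e-04,  8.74952348e-04,
        -1.12040343e+00],
       [-8.11067058e-04, -2.53045030e-01,  9.67454162e-01,
        -1.57140757e+02],
       [ 0.00000000e+00,  0.00000000e+00,  0.00000000e+00,
         1.00000000e+00]])}
```

View pics/scene0.png

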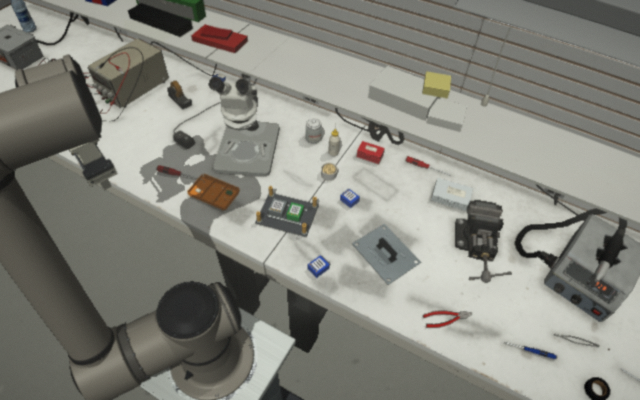

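View pics/top0.png

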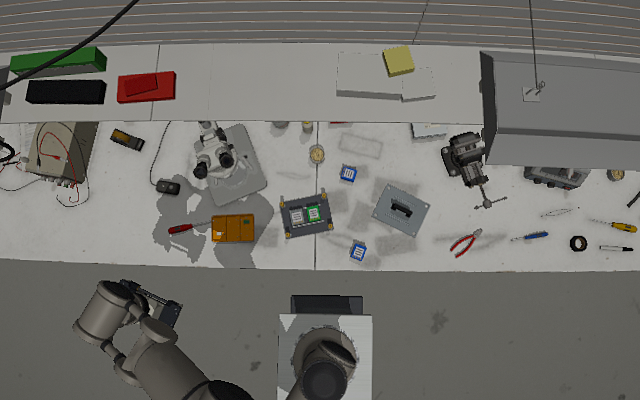

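View pics/wrist0.png

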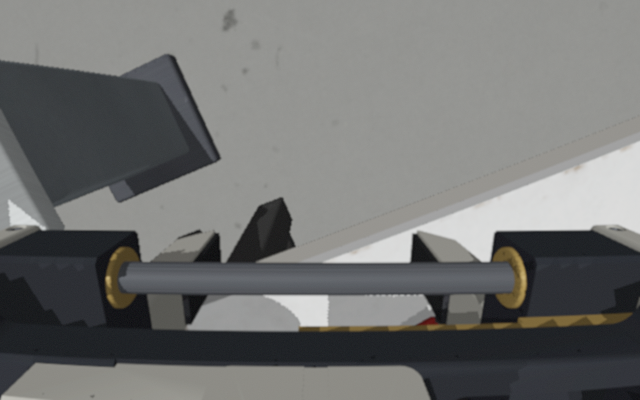

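```bash
cat > h.py <<'E'
import numpy as np, cv2
from scipy.spatial.transform import Rotation as Ro
from plant import bot
def cam(c,obs=None):
    if "hand_eye" in c:
        T=np.eye(4);T[:3,:3]=Ro.from_euler('xyz',obs["tcp_rot"]).as_matrix();T[:3,3]=obs["tool_pos"]
        M=T@c["hand_eye"]; return M[:3,:3],M[:3,3]
    return Ro.from_euler('xyz',c["rotation"]).as_matrix(),np.array(c["position"])
def ray(c,uv,obs=None):
    R,p=cam(c,obs); d=np.array([(uv[0]-c["cx"])/c["fx"],(uv[1]-c["cy"])/c["fy"]])
    s=d.copy()
    for _ in range(30): s=d/(1+c["k1"]*(s@s))
    return p,R@np.array([s[0],s[1],1])
def atz(c,uv,z,obs=None):
    p,d=ray(c,uv,obs); return p+d*(z-p[2])/d[2]
def proj(c,P,obs=None):
    R,p=cam(c,obs); q=R.T@(np.array(P)-p); s=q[:2]/q[2]; s=s*(1+c["k1"]*(s@s)); return np.array([s[0]*c["fx"]+c["cx"],s[1]*c["fy"]+c["cy"]])
def tri(rs):
    A=np.zeros((3,3));b=np.zeros(3)
    for p,d in rs:
        d=d/np.linalg.norm(d);M=np.eye(3)-np.outer(d,d);A+=M;b+=M@p
    x=np.linalg.solve(A,b); return x,[np.linalg.norm(np.cross(x-p,d/np.linalg.norm(d))) for p,d in rs]
def crop(img,x0,y0,w,h,s,name):
    cv2.imwrite("pics/"+name,cv2.resize(img[y0:y0+h,x0:x0+w],None,fx=s,fy=s,interpolation=cv2.INTER_CUBIC))
E
python3 - <<'E'
import cv2
from h import crop
t=cv2.imread("pics/top0.png");s=cv2.imread("pics/scene0.png")
crop(t,270,140,170,125,4.5,"top0c.png"); crop(s,245,180,180,110,4.4,"scene0c.png")
E
```

```text
(no output)
```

View pics/top0c.png

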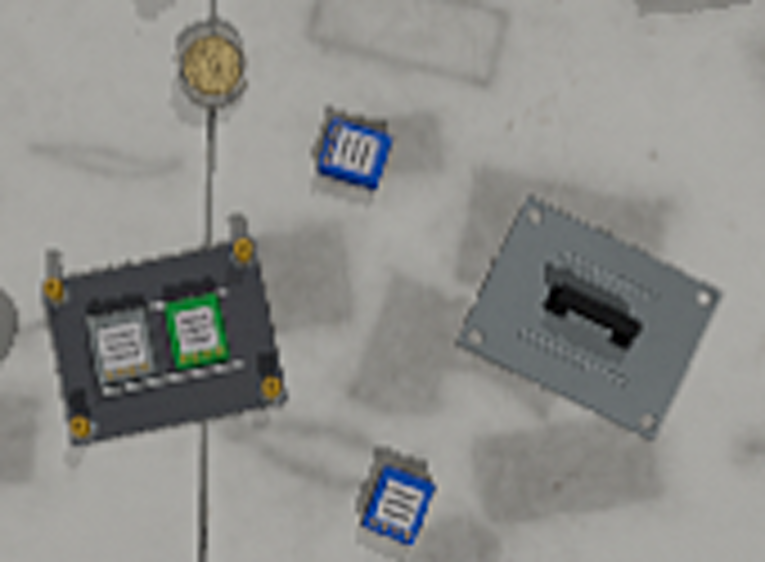

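View pics/scene0c.png

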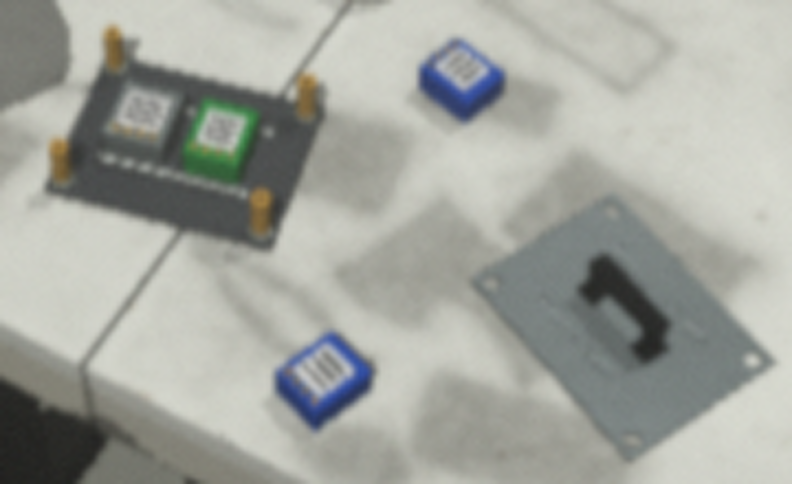

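```bash
python3 - <<'E'
from h import *
t=bot.capture("top");s=bot.capture("scene")
T=lambda a,b:(270+a/4.5-.4,140+b/4.5-.4)
S=lambda a,b:(245+a/4.4-.4,180+b/4.4-.4)
pt=dict(pA=(53,288),pB=(243,248),pC=(271,385),pD=(80,426),green=(197,326),h1=(534,215),h2=(706,297),h3=(475,337),h4=(648,421),bar1=(552,290),bar2=(638,330))
ps=dict(pA=(112,32),pB=(308,80),pC=(262,196),pD=(60,145),green=(222,124),h1=(613,213),h2=(753,359),h3=(491,285),h4=(632,440),bar1=(600,262),bar2=(655,345))
for k in pt:
    x,e=tri([ray(t,T(*pt[k])),ray(s,S(*ps[k]))]); print(k,x.round(1),np.round(e,1))
E
```

```text
pA [521.6 155.   48.6] [1.3 1.3]
pB [555.4  11.2  46.5] [0.8 0.8]
pC [451.3 -11.7  46.7] [0.9 0.9]
pD [417.7 130.9  47.7] [0.9 0.9]
green [495.4  45.8  40. ] [1.7 1.7]
h1 [ 594.3 -217.3   -3.7] [0.8 0.8]
h2 [ 5.298e+02 -3.505e+02  2.000e-01] [2.3 2.3]
h3 [ 495.8 -169.5   -2.1] [1.8 1.8]
h4 [ 431.9 -303.4    1.4] [1.9 1.9]
bar1 [ 531.6 -228.8   23.7] [1.4 1.4]
bar2 [ 499.7 -291.5   14. ] [4.7 4.7]
```

arm_command(
  targets=[
    {"x":1.6,"y":-3.5,"z":0,"roll":-0.12},
    {"x":3.2,"y":-7.0,"z":0,"roll":-0.24},
    {"x":4.8,"y":-10.5,"z":0,"roll":-0.36},
    {"x":6.4,"y":-14,"z":0,"roll":-0.48},
    {"x":8.0,"y":-17.5,"z":0,"roll":-0.6},
    {"x":9.6,"y":-21,"z":0,"roll":-0.72},
    {"x":11.2,"y":-24.5,"z":0,"roll":-0.84},
    {"x":12.8,"y":-28,"z":0,"roll":-0.96},
  ],
  fingers=0,
)

```text
time: 0.92
tool_pos: [323.3, 205.8, 226.9]
tcp_rot: [3.141, -0.0, 1.795]
contact_force: [0.6, 0.9, 0.1]
grip_width: 43.2
```

arm_command(
  targets=[
    {"x":2.4,"y":-3.0,"z":0},
    {"x":4.8,"y":-6.0,"z":0},
    {"x":7.2,"y":-9,"z":0},
    {"x":9.6,"y":-12,"z":0},
    {"x":12.0,"y":-15,"z":0},
    {"x":14.8,"y":-17.8,"z":-1},
    {"x":17.8,"y":-20.1,"z":-2.5},
    {"x":17.8,"y":-20.1,"z":-2.5},
  ],
)

```text
$.targets[0]: bad value
```

```bash
python3 - <<'E'
from h import *
import pickle
o=bot.get_obs(); c=bot.capture("wrist"); pickle.dump((o,c),open("w1.pkl","wb"))
print(o["time"],o["tool_pos"],o["tcp_rot"],o["grip_width"])
cv2.imwrite("pics/w1.png",c["img"])
E
```

```text
0.9167 [323.33048316 205.75465663 226.87143222] [ 3.14100278e+00 -9.59675736e-05  1.79531557e+00] 43.178249344700745
```

View pics/w1.png

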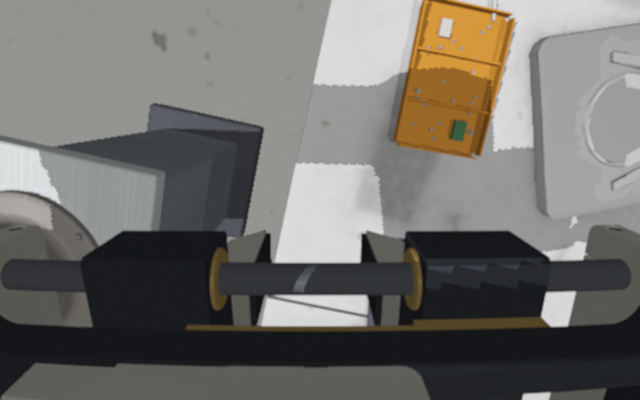

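All four fields are needed in each row. The picture shows only the tray (about 455,80) and the microscope base (590,130), so I move on.

arm_command(
  targets=[
    {"x":2.4,"y":-3.0,"z":0,"roll":0},
    {"x":4.8,"y":-6.0,"z":0,"roll":0},
    {"x":7.2,"y":-9,"z":0,"roll":0},
    {"x":9.6,"y":-12,"z":0,"roll":0},
    {"x":12.0,"y":-15,"z":0,"roll":0},
    {"x":14.8,"y":-17.8,"z":-1,"roll":0},
    {"x":17.8,"y":-20.1,"z":-2.5,"roll":0},
    {"x":17.8,"y":-20.1,"z":-2.5,"roll":0},
  ],
)

```text
time: 1.63
tool_pos: [504.3, 2.2, 198.4]
tcp_rot: [-3.139, 0.0, 1.797]
contact_force: [-1.1, 0.3, -0.7]
grip_width: 0.3
```

```bash
python3 - <<'E'
from h import *
import pickle
o=bot.get_obs(); c=bot.capture("wrist"); pickle.dump((o,c),open("w2.pkl","wb"))
print(o["time"],o["tool_pos"],o["tcp_rot"],o["dq"],o["grip_width"])
crop(c["img"],160,0,320,240,2.5,"w2.png")
E
```

```text
1.6333 [504.27560393   2.19123955 198.40525138] [-3.13949227e+00  4.99015263e-04  1.79673758e+00] [ 0.0647128  -0.08448149  0.07901408  0.02830449  0.07464697  0.05618215] 0.2580742150434036
```

View pics/w2.png

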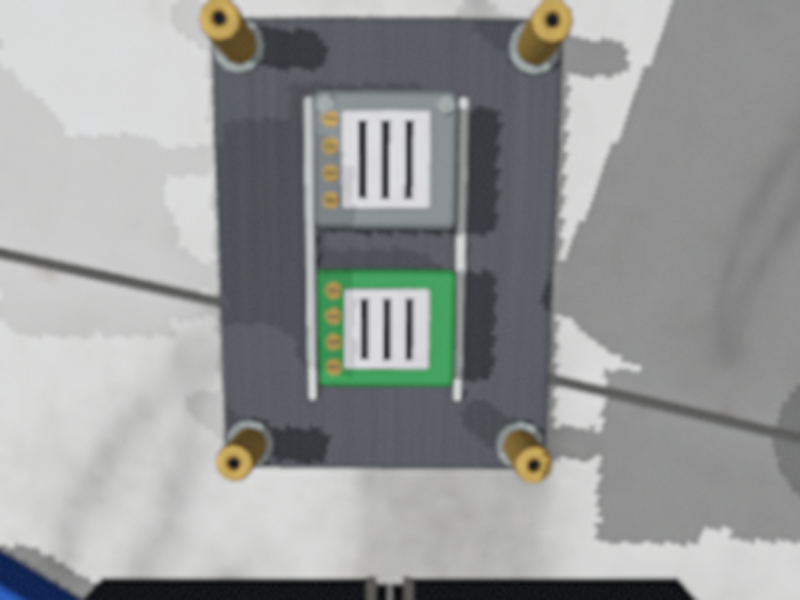

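```bash
cat >> h.py <<'E'
def fitchassis(P):  # P: dict of (sx,sy)->xyz ; returns centre,yaw
    ks=list(P); A=np.array([[54*k[0],74*k[1]] for k in ks],float); B=np.array([P[k][:2] for k in ks])
    a=A-A.mean(0); b=B-B.mean(0); th=np.arctan2((a[:,0]*b[:,1]-a[:,1]*b[:,0]).sum(),(a*b).sum())
    R=np.array([[np.cos(th),-np.sin(th)],[np.sin(th),np.cos(th)]]); t=B.mean(0)-R@A.mean(0)
    return t,th,np.linalg.norm(B-(A@R.T+t),axis=1),R
E
python3 - <<'E'
from h import *
import pickle
o,c=pickle.load(open("w2.pkl","rb"))
W=lambda a,b:(160+(a+.5)/2.5-.5,(b+.5)/2.5-.5)
# tool x(=up in image)=chassis +y ; image right = tool y = angle 13deg => chassis +x
px={(-1,1):(219,18),(1,1):(552,19),(-1,-1):(234,463),(1,-1):(532,464)}
P={k:atz(c,W(*v),48,o) for k,v in px.items()}
for k in P: print(k,P[k].round(1))
t,th,e,R=fitchassis(P); print(t,np.degrees(th),e)
for n,v in dict(gTL=(317,270),gTR=(454,270),gBL=(319,386),gBR=(454,385)).items():
    p=atz(c,W(*v),36,o); print(n,p.round(1),(R.T@(p[:2]-t)).round(1))
for v in [(317,229),(454,229)]:
    p=atz(c,W(*v),36,o); print((R.T@(p[:2]-t)).round(1))
E
```

```text
(-1, 1) [417.4 132.   48. ]
(1, 1) [522.1 155.7  48. ]
(-1, -1) [449.8 -11.5  48. ]
(1, -1) [553.7  12.1  48. ]
[485.74640345  72.0728751 ] 12.637425099542671 [0.76203173 0.4689711  0.74450616 1.05581453]
gTL [464.   60.6  36. ] [-23.7  -6.5]
gTR [511.1  71.4  36. ] [24.6 -6.2]
gBL [473.2  20.6  36. ] [-23.5 -47.5]
gBR [520.9  31.9  36. ] [ 25.5 -46.9]
[-23.5   7.5]
[24.3  7.8]
```

```bash
python3 - <<'E'
from h import *
o=bot.get_obs();print(o["time"],o["tool_pos"],o["tcp_rot"])
t=np.array([485.75,72.07]);a=np.radians(12.64);R=np.array([[np.cos(a),-np.sin(a)],[np.sin(a),np.cos(a)]])
for y in(-70,-43.5): print(t+R@[0.5,y])
print(R)
E
```

```text
1.6833 [502.12369616   4.24702285 199.36925576] [-3.13829234e+00 -1.03312883e-03  1.79734821e+00]
[501.55559758   3.87591605]
[495.75674815  29.73366819]
[[ 0.97576423 -0.21882451]
 [ 0.21882451  0.97576423]]
```

arm_command(
  targets=[
    {"x":0,"y":-0.25,"z":-3,"roll":-0.01},
    {"x":0,"y":-0.25,"z":-6,"roll":-0.01},
    {"x":0,"y":-0.25,"z":-8,"roll":-0.01},
    {"x":0,"y":-0.25,"z":-8,"roll":-0.01},
    {"x":0,"y":-0.25,"z":-8,"roll":-0.01},
    {"x":0,"y":-0.25,"z":-8,"roll":-0.01},
  ],
)

```text
time: 2.18
tool_pos: [501.8, 4.3, 123.3]
tcp_rot: [3.139, 0.001, 1.792]
contact_force: [0.6, 0.1, -0.1]
grip_width: 0.6
```

```bash
python3 - <<'E'
from h import *
import pickle
o=bot.get_obs(); c=bot.capture("wrist"); pickle.dump((o,c),open("w3.pkl","wb"))
print(o["time"],o["tool_pos"],o["tcp_rot"],o["dq"],o["grip_width"])
crop(c["img"],120,0,400,260,2,"w3.png")
E
```

```text
2.1833 [501.78772044   4.31285015 123.33987457] [3.13935098e+00 7.50687645e-04 1.79150127e+00] [-0.00257302 -0.00965701 -0.01152644 -0.00096025 -0.00511868 -0.00076688] 0.5801420106641222
```

View pics/w3.png

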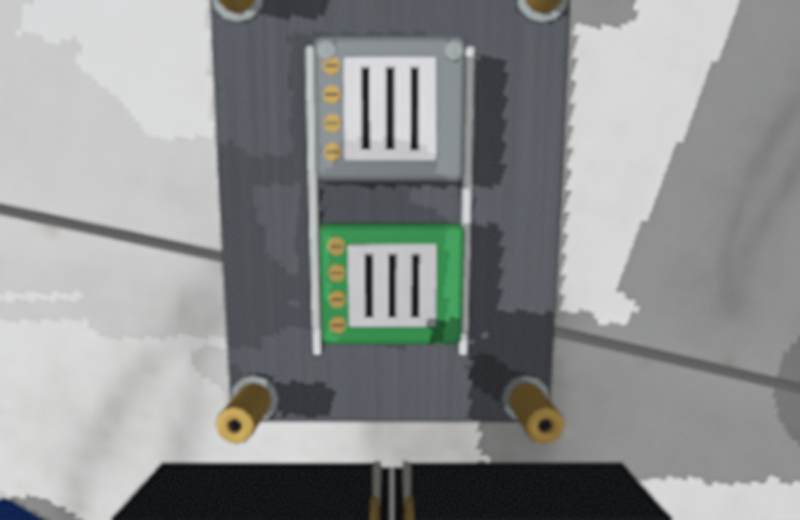

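```bash
python3 - <<'E'
from h import *
import pickle
o2,c2=pickle.load(open("w2.pkl","rb"));o,c=pickle.load(open("w3.pkl","rb"))
W=lambda a,b:(160+(a+.5)/2.5-.5,(b+.5)/2.5-.5)
V=lambda a,b:(120+(a+.5)/2-.5,(b+.5)/2-.5)
t=np.array([485.75,72.07]);a=np.radians(12.64);R=np.array([[np.cos(a),-np.sin(a)],[np.sin(a),np.cos(a)]])
for n,v2,v in [("BL",(234,463),(235,425)),("BR",(532,464),(544,425)),("gTL",(317,270),(320,226)),("gTR",(454,270),(462,225)),("gBL",(319,386),(322,346)),("gBR",(454,385),(460,343))]:
    x,e=tri([ray(c2,W(*v2),o2),ray(c,V(*v),o)])
    p=atz(c,V(*v),48 if n[0]=="B" else 36,o)
    print(n,x.round(1),np.round(e,1),p.round(1),(R.T@(p[:2]-t)).round(1))
E
```

```text
BL [449.5 -12.1  45.5] [0. 0.] [449.8 -11.2  48. ] [-53.3 -73.4]
BR [553.3  12.5  49.9] [0.1 0.1] [553.9  12.1  48. ] [ 53.4 -73.4]
gTL [464.5  60.5  39.1] [0.2 0.2] [464.4  60.3  36. ] [-23.4  -6.8]
gTR [510.8  71.2  39.1] [0.1 0.1] [511.1  71.1  36. ] [24.6 -6.5]
gBL [473.7  22.   46.1] [0. 0.] [473.1  20.   36. ] [-23.7 -48. ]
gBR [521.   31.3  32.2] [0.3 0.3] [520.2  31.7  36. ] [ 24.8 -47. ]
```

arm_command(
  targets=[
    {"x":0,"y":0,"z":-3.5,"roll":0},
    {"x":0,"y":0,"z":-7,"roll":0},
    {"x":0,"y":0,"z":-9.5,"roll":0},
    {"x":0,"y":0,"z":-10.5,"roll":0},
    {"x":0,"y":0,"z":-10.5,"roll":0},
    {"x":0,"y":0,"z":-10.5,"roll":0},
  ],
)

```text
time: 2.73
tool_pos: [502.1, 3.9, 18.0]
tcp_rot: [3.14, 0.001, 1.791]
contact_force: [0.4, 0.3, 0.8]
grip_width: 0.5
```

arm_command(
  targets=[
    {"x":-0.11,"y":0.49,"z":0,"roll":0},
    {"x":-0.18,"y":0.8,"z":0,"roll":0},
    {"x":-0.24,"y":1.1,"z":0,"roll":0},
    {"x":-0.31,"y":1.4,"z":0,"roll":0},
    {"x":-0.37,"y":1.65,"z":0,"roll":0},
    {"x":-0.43,"y":1.9,"z":0,"roll":0},
    {"x":-0.49,"y":2.15,"z":0,"roll":0},
    {"x":-0.49,"y":2.15,"z":0,"roll":0},
  ],
)

```text
time: 3.4
tool_pos: [496.1, 25.9, 16.8]
tcp_rot: [3.141, -0.0, 1.791]
contact_force: [0.4, -0.4, 0.0]
grip_width: 0.4
```

arm_command(
  targets=[
    {"x":-0.02,"y":0.1,"z":0,"roll":0},
    {"x":-0.045,"y":0.2,"z":0,"roll":0},
    {"x":-0.065,"y":0.3,"z":0,"roll":0},
    {"x":-0.065,"y":0.3,"z":0,"roll":0},
  ],
)

```text
time: 3.73
tool_pos: [495.5, 28.5, 16.7]
tcp_rot: [-3.142, -0.0, 1.791]
contact_force: [1.5, -2.0, 1.5]
grip_width: -0.0
```

```bash
python3 - <<'E'
from h import *
import pickle
o=bot.get_obs(); c=bot.capture("wrist"); pickle.dump((o,c),open("w4.pkl","wb"))
crop(c["img"],120,0,400,260,2,"w4.png")
E
```

```text
(no output)
```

View pics/w4.png

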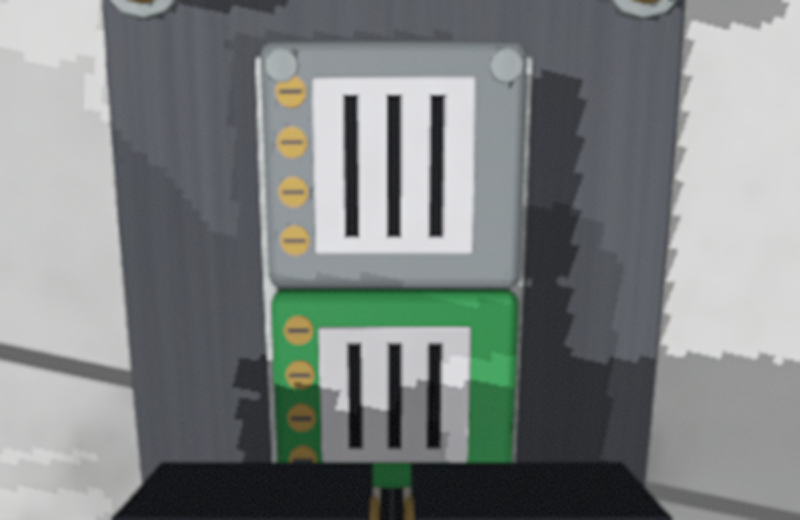

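The green module's top edge (row ~290 in the crop) now meets the grey one's edge (row ~287), with only a thin dark line between them. One more small push to confirm by force.

arm_command(
  targets=[
    {"x":-0.02,"y":0.1,"z":0,"roll":0},
    {"x":-0.035,"y":0.15,"z":0,"roll":0},
    {"x":-0.035,"y":0.15,"z":0,"roll":0},
  ],
)

```text
time: 4.03
tool_pos: [495.4, 29.0, 16.7]
tcp_rot: [3.141, 0.001, 1.791]
contact_force: [1.9, -7.5, 0.4]
grip_width: 0.4
```

arm_command(
  targets=[
    {"x":0.22,"y":-1.0,"z":0,"roll":0},
    {"x":0.5,"y":-2.2,"z":0,"roll":0},
    {"x":0.5,"y":-2.2,"z":2,"roll":0},
    {"x":0.5,"y":-2.2,"z":6,"roll":0},
    {"x":0.5,"y":-2.2,"z":10,"roll":0},
    {"x":0.5,"y":-2.2,"z":10.5,"roll":0},
    {"x":0.5,"y":-2.2,"z":10.5,"roll":0},
    {"x":0.5,"y":-2.2,"z":10.5,"roll":0},
  ],
)

```text
time: 4.7
tool_pos: [499.8, 7.6, 121.3]
tcp_rot: [-3.141, -0.0, 1.79]
contact_force: [-0.1, 0.3, -0.2]
grip_width: 0.4
```

```bash
python3 - <<'E'
from h import *
import pickle
o=bot.get_obs(); c=bot.capture("wrist"); pickle.dump((o,c),open("w5.pkl","wb"))
print(o["tool_pos"],o["tcp_rot"])
crop(c["img"],160,20,320,240,2.5,"w5.png")
E
```

```text
[499.8149842    7.5518766  121.26094517] [-3.14122077e+00 -3.73661814e-04  1.79033292e+00]
```

View pics/w5.png

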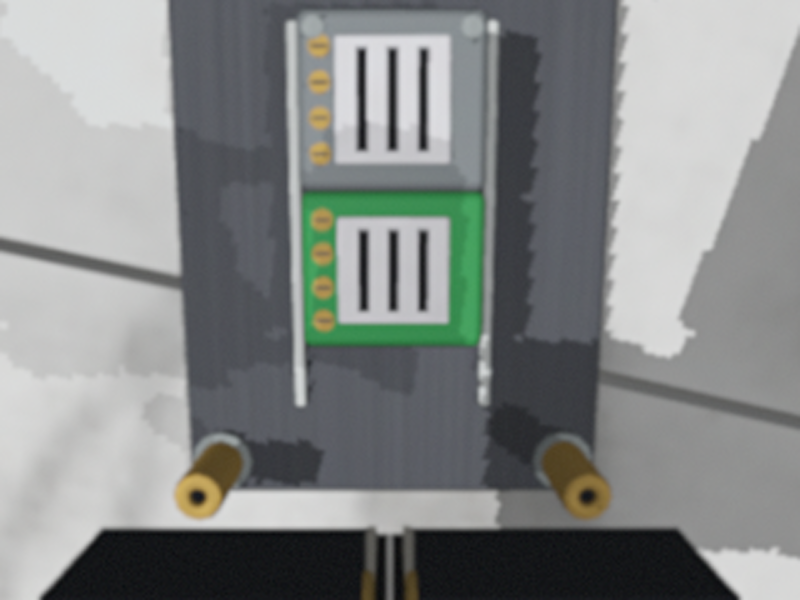

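The modules now meet at crop row ~190 with no gap. The module is released. Next, the cover.

arm_command(
  targets=[
    {"x":0,"y":-2,"z":3.4,"roll":-0.08},
    {"x":0,"y":-6,"z":4.8,"roll":-0.17},
    {"x":0,"y":-10,"z":5.8,"roll":-0.26},
    {"x":0,"y":-14,"z":6.8,"roll":-0.35},
    {"x":-0.4,"y":-18,"z":6.8,"roll":-0.44},
    {"x":-0.8,"y":-22,"z":6.8,"roll":-0.53},
    {"x":-1.2,"y":-26,"z":6.8,"roll":-0.6},
    {"x":-1.6,"y":-30,"z":6.8,"roll":-0.67},
  ],
  fingers=0.6,
)

```text
time: 5.42
tool_pos: [482.9, -293.6, 187.3]
tcp_rot: [-3.138, -0.001, 1.117]
contact_force: [0.3, 0.3, 0.2]
grip_width: 48.9
```

arm_command(
  targets=[
    {"x":0,"y":-2.8,"z":0,"roll":0},
    {"x":0,"y":-2.8,"z":0,"roll":0},
    {"x":0,"y":-2.8,"z":0,"roll":0},
    {"x":0,"y":-2.8,"z":0,"roll":0},
  ],
)

```text
time: 5.75
tool_pos: [483.5, -319.1, 187.8]
tcp_rot: [-3.138, -0.001, 1.121]
contact_force: [1.0, 0.8, 0.2]
grip_width: 55.1
```

```bash
python3 - <<'E'
from h import *
import pickle
o=bot.get_obs(); c=bot.capture("wrist"); pickle.dump((o,c),open("w6.pkl","wb"))
print(o["time"],o["tool_pos"],o["tcp_rot"],o["dq"].round(3))
crop(c["img"],160,0,320,240,2.5,"w6.png")
E
```

```text
5.75 [ 483.53545174 -319.1084344   187.76901169] [-3.13785075e+00 -1.49168805e-03  1.12075250e+00] [ 0.025 -0.022  0.003 -0.003 -0.    -0.001]
```

View pics/w6.png

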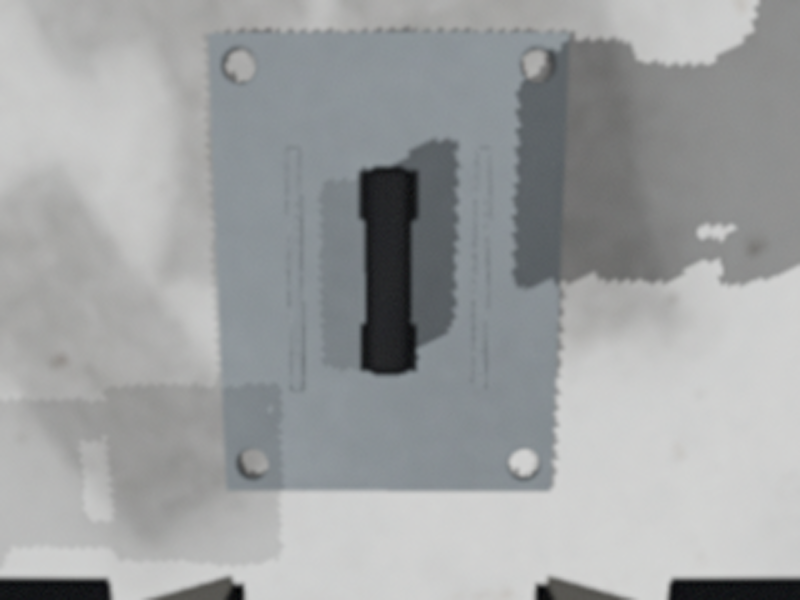

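```bash
python3 - <<'E'
from h import *
import pickle
o,c=pickle.load(open("w6.pkl","rb"))
W=lambda a,b:(160+(a+.5)/2.5-.5,(b+.5)/2.5-.5)
px={(-1,1):(239,66),(1,1):(537,66),(-1,-1):(253,463),(1,-1):(524,463)}
P={k:atz(c,W(*v),4,o) for k,v in px.items()}   # rim at plate top
t,th,e,R=fitchassis(P); print(t,np.degrees(th),e,np.pi/2+th)
for v in [(388,168),(388,374),(388,271),(366,271),(410,271)]:
    p=atz(c,W(*v),41,o); print(p.round(1),(R.T@(p[:2]-t)).round(1))
E
```

```text
[ 511.14193061 -259.99934805] -25.726947954303103 [0.66656344 0.84536639 0.78200914 0.77658046] 1.1217763785030876
[ 525.9 -229.7   41. ] [ 0.2 33.7]
[ 496.5 -290.6   41. ] [  0.1 -33.9]
[ 511.6 -259.5   41. ] [0.1 0.7]
[ 504.9 -256.3   41. ] [-7.2  0.7]
[ 518.2 -262.7   41. ] [7.5 0.7]
```

arm_command(
  targets=[
    {"x":0,"y":0,"z":-3.5,"roll":0},
    {"x":0,"y":0,"z":-7,"roll":0},
    {"x":0,"y":0,"z":-7,"roll":0},
    {"x":0,"y":0,"z":-7,"roll":0},
    {"x":0,"y":0,"z":-7,"roll":0},
  ],
)

```text
time: 6.22
tool_pos: [485.1, -319.8, 121.3]
tcp_rot: [3.14, 0.0, 1.122]
contact_force: [-0.0, 0.2, 1.0]
grip_width: 54.9
```

```bash
python3 - <<'E'
from h import *
import pickle
o=bot.get_obs(); c=bot.capture("wrist"); pickle.dump((o,c),open("w7.pkl","wb"))
print(o["time"],o["tool_pos"],o["tcp_rot"],o["dq"].round(3))
crop(c["img"],160,0,320,240,2.5,"w7.png")
E
```

```text
6.2167 [ 485.12892361 -319.79708687  121.30628411] [3.13989954e+00 3.65580258e-04 1.12208252e+00] [-0.006 -0.02  -0.02   0.001 -0.004 -0.   ]
```

View pics/w7.png

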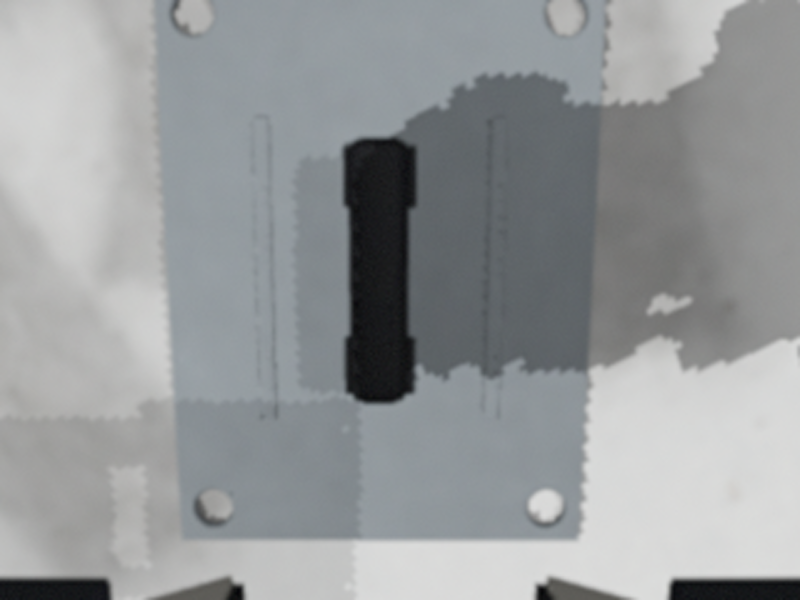

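```bash
python3 - <<'E'
from h import *
import pickle
o2,c2=pickle.load(open("w6.pkl","rb"));o,c=pickle.load(open("w7.pkl","rb"))
W=lambda a,b:(160+(a+.5)/2.5-.5,(b+.5)/2.5-.5)
px={(-1,1):(193,15),(1,1):(566,16),(-1,-1):(214,506),(1,-1):(546,506)}
P={k:atz(c,W(*v),4,o) for k,v in px.items()}
t,th,e,R=fitchassis(P); print(t,np.degrees(th),e,np.pi/2+th)
for v in [(380,138),(380,402)]:
    p=atz(c,W(*v),41,o); print(p.round(1),(R.T@(p[:2]-t)).round(1))
# joint height of bar from length 70 and of end points
for a,b in [((388,168),(380,138)),((388,374),(380,402)),((239,66),(193,15)),((524,463),(546,506))]:
    print(tri([ray(c2,W(*a),o2),ray(c,W(*b),o)]))
E
```

```text
[ 511.17090616 -260.08108133] -25.771546397836754 [0.92876373 1.09093525 0.96013598 1.05727651] 1.1209979888221608
[ 526.3 -229.8   41. ] [ 0.4 33.9]
[ 496.8 -290.7   41. ] [  0.4 -33.8]
(array([ 525.96416784, -230.09859871,   44.21943104]), [np.float64(0.18682857735882819), np.float64(0.18682857735844743)])
(array([ 496.53192685, -290.88885198,   38.83392593]), [np.float64(0.15536642805594456), np.float64(0.1553664280558616)])
(array([ 494.29211911, -169.17628846,   -1.29874594]), [np.float64(0.0017019074924263953), np.float64(0.0017019074924098322)])
(array([ 527.84052383, -350.04473043,    1.26115271]), [np.float64(0.03413762875948996), np.float64(0.03413762875957932)])
```

arm_command(
  targets=[
    {"x":1.3,"y":3,"z":0,"roll":0},
    {"x":2.65,"y":6.0,"z":-1,"roll":0},
    {"x":2.65,"y":6.0,"z":-3,"roll":0},
    {"x":2.65,"y":6.0,"z":-5,"roll":0},
    {"x":2.65,"y":6.0,"z":-5,"roll":0},
    {"x":2.65,"y":6.0,"z":-5,"roll":0},
  ],
)

```text
time: 6.77
tool_pos: [511.2, -260.2, 70.9]
tcp_rot: [3.141, 0.0, 1.121]
contact_force: [0.2, -0.1, 0.5]
grip_width: 55.1
```

```bash
python3 - <<'E'
from h import *
o=bot.get_obs(); c=bot.capture("wrist")
print(o["time"],o["tool_pos"],o["tcp_rot"])
crop(c["img"],120,0,400,400,1.5,"w8.png")
E
```

```text
6.7667 [ 511.18791144 -260.17698778   70.88523766] [3.14069775e+00 1.71317086e-04 1.12119466e+00]
```

View pics/w8.png

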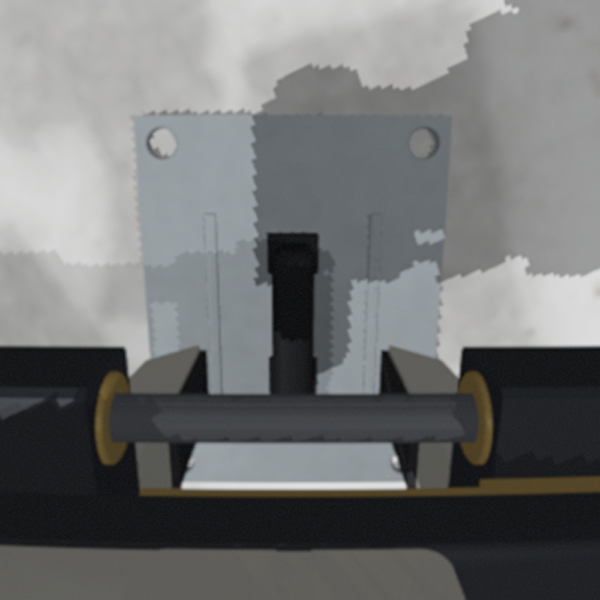

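The bar (crop 295,235–395) lies centred between the two fingers (205 and 385), so I go down and grip.

arm_command(
  targets=[
    {"x":0,"y":0,"z":-2,"roll":0},
    {"x":0,"y":0,"z":-4,"roll":0},
    {"x":0,"y":0,"z":-5.4,"roll":0},
    {"x":0,"y":0,"z":-5.4,"roll":0},
    {"x":0,"y":0,"z":-5.4,"roll":0},
  ],
)

```text
time: 7.23
tool_pos: [511.3, -260.8, 17.0]
tcp_rot: [3.14, 0.0, 1.12]
contact_force: [-0.1, 0.5, 0.8]
grip_width: 54.8
```

arm_command(
  targets=[
    {"x":0,"y":0,"z":0,"roll":0},
    {"x":0,"y":0,"z":0,"roll":0},
    {"x":0,"y":0,"z":0,"roll":0},
    {"x":0,"y":0,"z":0,"roll":0},
    {"x":0,"y":0,"z":0,"roll":0},
    {"x":0,"y":0,"z":0,"roll":0},
    {"x":0,"y":0,"z":0,"roll":0},
    {"x":0,"y":0,"z":0,"roll":0},
  ],
  fingers=0,
)

```text
time: 7.9
tool_pos: [510.8, -260.1, 15.9]
tcp_rot: [3.141, 0.0, 1.121]
contact_force: [-0.2, -0.5, 1.7]
grip_width: 15.6
```

arm_command(
  targets=[
    {"x":0,"y":0,"z":0.8,"roll":0},
    {"x":0,"y":0,"z":2,"roll":0},
    {"x":0,"y":0,"z":4,"roll":0},
    {"x":0,"y":0,"z":6,"roll":0},
    {"x":0,"y":0,"z":8,"roll":0},
    {"x":0,"y":0,"z":10,"roll":0},
    {"x":0,"y":0,"z":10,"roll":0},
    {"x":0,"y":0,"z":10,"roll":0},
  ],
)

```text
time: 8.57
tool_pos: [511.0, -260.2, 116.3]
tcp_rot: [3.14, 0.0, 1.121]
contact_force: [0.1, 1.0, -3.2]
grip_width: 15.9
```

```bash
python3 - <<'E'
from h import *
import pickle
o=bot.get_obs(); c=bot.capture("wrist"); pickle.dump((o,c),open("w9.pkl","wb"))
print(o["time"],o["tool_pos"],o["tcp_rot"],o["contact_force"],o["grip_width"])
crop(c["img"],120,40,400,260,2,"w9.png")
c=bot.capture("scene");crop(c["img"],220,150,240,160,3.3,"s9.png")
E
```

```text
8.5667 [ 510.95420816 -260.23692985  116.29700507] [3.13982604e+00 2.84539489e-04 1.12088362e+00] [ 0.14424795  1.04305744 -3.17484254] 15.854313069912886
```

View pics/w9.png

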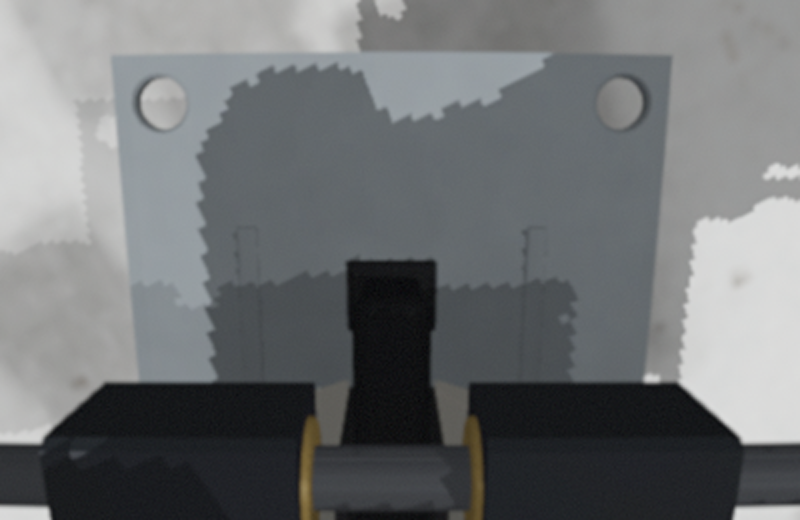

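View pics/s9.png

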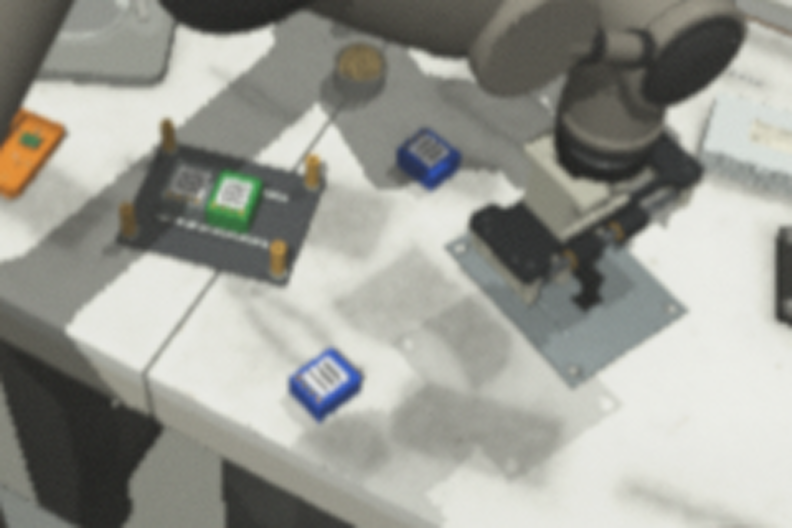

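```bash
cat >> h.py <<'E'
def coverpts(c,o,pxs,zoff=-11.9):
    # far holes px (left,right) at plate top -> tool frame xy
    z=o["tool_pos"][2]+zoff; y=o["tcp_rot"][2]; 
    T=Ro.from_euler('xyz',o["tcp_rot"]).as_matrix()
    return [T.T@(atz(c,p,z,o)-o["tool_pos"]) for p in pxs]
E
python3 - <<'E'
from h import *
import pickle
o,c=pickle.load(open("w9.pkl","rb"))
V=lambda a,b:(120+(a+.5)/2-.5,40+(b+.5)/2-.5)
pts=coverpts(c,o,[V(161.5,103),V(620,103)]); print(pts, np.linalg.norm(pts[1]-pts[0]))
T=Ro.from_euler('xyz',o["tcp_rot"]).as_matrix()
print("y axis tool",T[:,1])
for zo in (-16,-14,-11.9,-10,-8):
    p=coverpts(c,o,[V(161.5,103),V(620,103)],zo); print(zo,np.linalg.norm(p[1]-p[0]),p[0][0],p[1][0])
E
```

```text
[array([ 74.08324528, -53.07441885,  11.78517739]), array([74.12444377, 53.43134113, 11.97332025])] 106.5059341292389
y axis tool [ 0.90048388 -0.4348858   0.00176661]
-16 109.08945915049675 74.26175317778723 74.30395102324574
-14 107.82920304256606 74.17467615435154 74.21638650914967
-11.9 106.5059341292389 74.08324527974409 74.12444376934879
-10 105.3086908267048 74.0005221074802 74.04125748095753
-8 104.04843471877417 73.91344508404447 73.95369296686145
```

The cover is lifted, level and gripped at its middle (holes at crop 161,103 and 620,103, which puts its centre within 0.2 mm of the TCP). Carrying it over.

arm_command(
  targets=[
    {"x":-0.1,"y":1.5,"z":0.5,"roll":0.03},
    {"x":-0.3,"y":4.5,"z":0.5,"roll":0.1},
    {"x":-0.5,"y":8,"z":0.5,"roll":0.18},
    {"x":-0.8,"y":11.5,"z":0.5,"roll":0.26},
    {"x":-1.1,"y":15,"z":0.5,"roll":0.34},
    {"x":-1.4,"y":18.5,"z":0.5,"roll":0.42},
    {"x":-1.7,"y":22,"z":0.5,"roll":0.5},
    {"x":-2.0,"y":25.5,"z":0.5,"roll":0.57},
  ],
)

```text
time: 9.33
tool_pos: [489.1, -2.8, 119.7]
tcp_rot: [-3.139, -0.001, 1.696]
contact_force: [0.7, 0.6, -4.0]
grip_width: 15.8
```

arm_command(
  targets=[
    {"x":-0.2,"y":3,"z":0,"roll":0.05},
    {"x":-0.4,"y":5.5,"z":0,"roll":0.08},
    {"x":-0.5,"y":7,"z":0,"roll":0.1},
    {"x":-0.5,"y":7.7,"z":0,"roll":0.1},
    {"x":-0.5,"y":7.7,"z":0,"roll":0.1},
    {"x":-0.5,"y":7.7,"z":0,"roll":0.1},
    {"x":-0.5,"y":7.7,"z":0,"roll":0.1},
  ],
)

```text
time: 9.92
tool_pos: [485.6, 71.1, 120.4]
tcp_rot: [-3.141, 0.0, 1.79]
contact_force: [0.4, 0.9, -2.1]
grip_width: 15.6
```

```bash
python3 - <<'E'
from h import *
import pickle
o=bot.get_obs(); c=bot.capture("wrist"); pickle.dump((o,c),open("w10.pkl","wb"))
print(o["time"],o["tool_pos"],o["tcp_rot"],o["contact_force"],o["grip_width"])
crop(c["img"],120,40,400,260,2,"w10.png")
c=bot.capture("scene");crop(c["img"],220,150,160,110,5,"s10.png")
E
```

```text
9.9167 [485.62877366  71.0826826  120.4260246 ] [-3.14101305e+00  1.68245083e-04  1.78981130e+00] [ 0.36708896  0.89439656 -2.0715374 ] 15.578712658205122
```

View pics/w10.png

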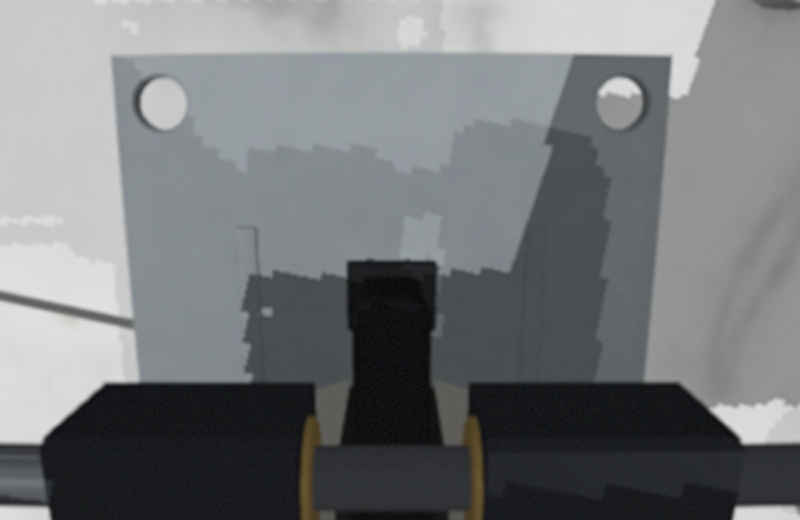

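View pics/s10.png

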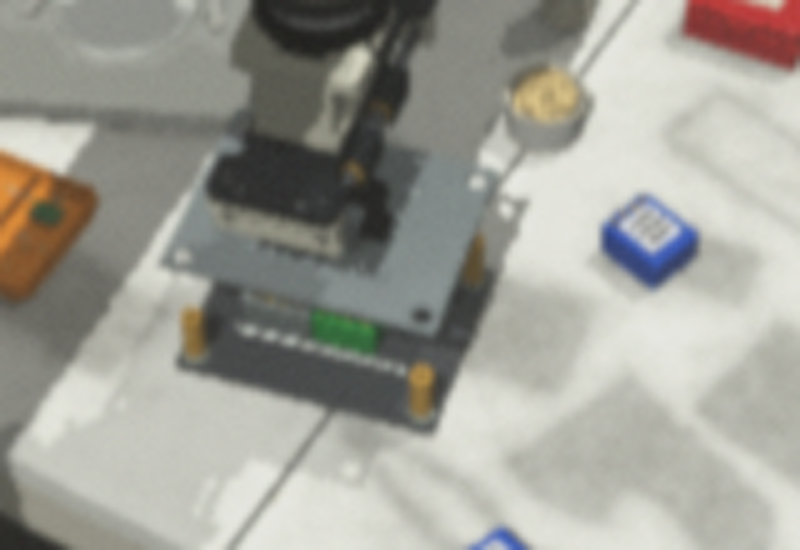

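arm_command(
  targets=[
    {"x":0,"y":0.03,"z":-1,"roll":0},
    {"x":0,"y":0.03,"z":-2,"roll":0},
    {"x":0,"y":0.03,"z":-3,"roll":0},
    {"x":0,"y":0.03,"z":-4,"roll":0},
    {"x":0,"y":0.03,"z":-4.4,"roll":0},
    {"x":0,"y":0.03,"z":-4.4,"roll":0},
    {"x":0,"y":0.03,"z":-4.4,"roll":0},
  ],
)

```text
time: 10.6
tool_pos: [485.9, 71.8, 76.9]
tcp_rot: [-3.142, -0.0, 1.79]
contact_force: [-0.5, 0.4, -3.1]
grip_width: 15.3
```

```bash
python3 - <<'E'
from h import *
import pickle
for n in ("wrist","top","scene"):
    o=bot.get_obs(); c=bot.capture(n); pickle.dump((o,c),open(f"f_{n}.pkl","wb"))
    print(o["time"],o["tool_pos"],o["tcp_rot"],o["contact_force"])
    if n=="wrist": crop(c["img"],120,40,400,260,2,"f_w.png")
    if n=="top": crop(c["img"],270,170,80,80,7,"f_t.png")
    if n=="scene": crop(c["img"],245,175,90,75,8,"f_s.png")
E
```

```text
10.6 [485.86671972  71.76134947  76.86194413] [-3.14157858e+00 -1.12670313e-05  1.78993762e+00] [-0.5385432   0.41052199 -3.10780313]
10.65 [486.14246901  71.88422902  77.20035085] [3.14073168e+00 2.07501069e-04 1.79021865e+00] [-0.07722252 -0.27647822 -3.50799656]
10.7 [486.18636394  71.97706333  77.29462427] [3.14046257e+00 2.52193830e-04 1.79032894e+00] [ 0.18890445  0.70684464 -2.88212386]
```

View pics/f_w.png

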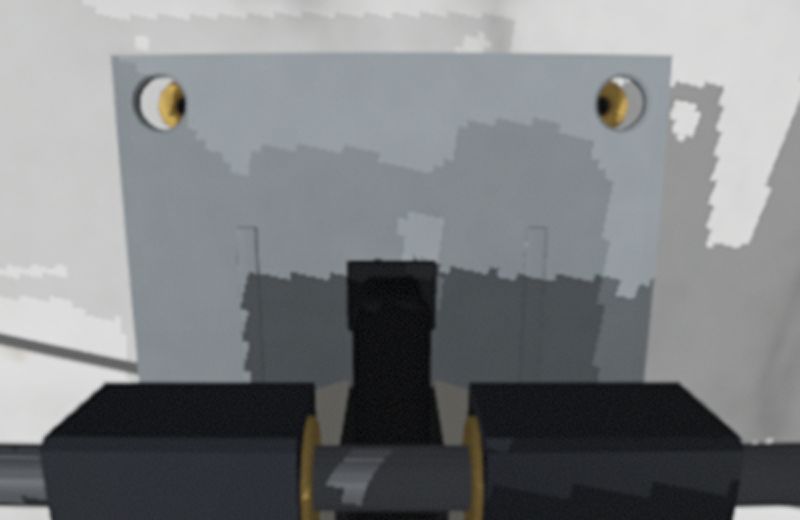

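View pics/f_t.png

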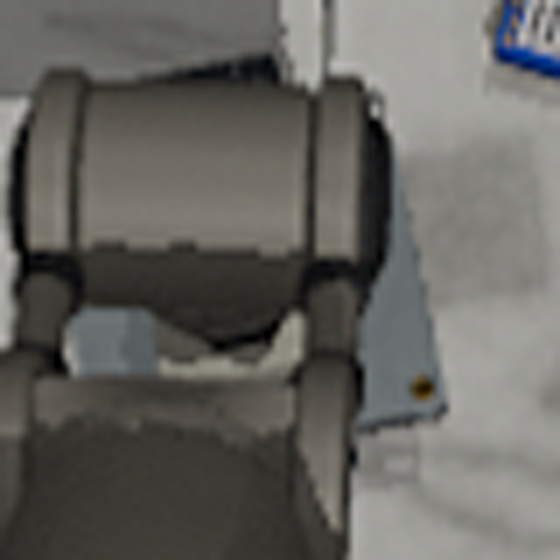

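View pics/f_s.png

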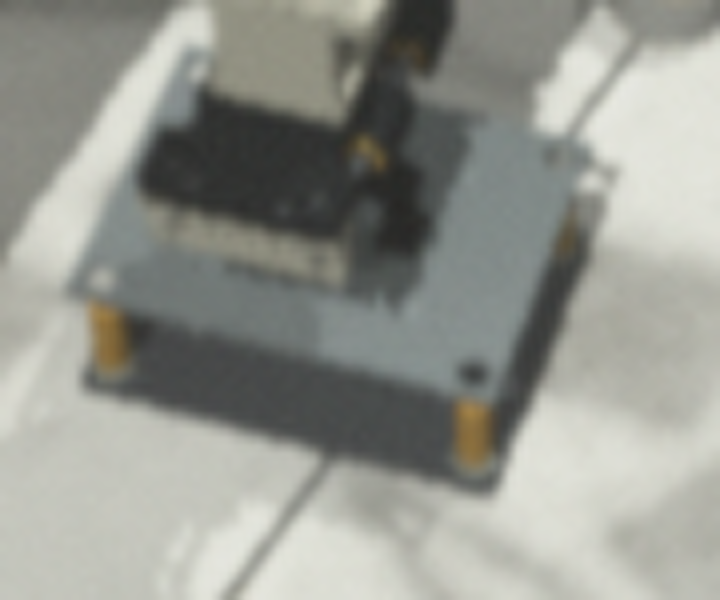

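```bash
python3 - <<'E'
from h import *
import pickle
o,c=pickle.load(open("f_wrist.pkl","rb"))
V=lambda a,b:(120+(a+.5)/2-.5,40+(b+.5)/2-.5)
z=o["tool_pos"][2]
T=Ro.from_euler('xyz',o["tcp_rot"]).as_matrix()
zt=z-11.9
for nm,h,t in [("L",(161.5,103),(182,104)),("R",(620,103),(603,105))]:
    H=atz(c,V(*h),zt,o);P=atz(c,V(*t),48,o)
    print(nm,"hole-post in tool",(T.T@(H-P)).round(1), "post world",P.round(1))
t=np.array([485.75,72.07]);a=np.radians(12.64);R=np.array([[np.cos(a),-np.sin(a)],[np.sin(a),np.cos(a)]])
print([t+R@[sx*54,74] for sx in(-1,1)])
# expected thread pixels in crop
for sx in(-1,1):
    q=proj(c,[*(t+R@[sx*54,74]),48],o); print((q+.5-[120,40])*2-.5)
oT,cT=pickle.load(open("f_top.pkl","rb"))
h=(270+(423.5)/7-.5,170+(386.5)/7-.5)
print("top: thread/hole px",atz(cT,h,61,o).round(1),atz(cT,h,48).round(1),t+R@[54,-74],t+R@[-54,-74])
E
```

```text
L hole-post in tool [ -0.4   0.1 -17. ] post world [417.1 132.8  48. ]
R hole-post in tool [ -0.2  -1.  -17. ] post world [522.1 156.   48. ]
[array([416.86571801, 132.46002977]), array([522.24825501, 156.09307648])]
[180.8020588  105.15787396]
[603.50095906 104.69973465]
top: thread/hole px [451.9 -13.   61. ] [453.2 -13.   48. ] [554.63428199  11.67997023] [449.25174499 -11.95307648]
```

arm_command(
  targets=[
    {"x":0,"y":0,"z":-0.2,"roll":0},
    {"x":0,"y":0,"z":-0.2,"roll":0},
    {"x":0,"y":0,"z":-0.2,"roll":0},
    {"x":0,"y":0,"z":-0.2,"roll":0},
    {"x":0,"y":0,"z":-0.2,"roll":0},
    {"x":0,"y":0,"z":-0.2,"roll":0},
  ],
)

```text
time: 11.25
tool_pos: [485.7, 72.2, 74.8]
tcp_rot: [3.141, 0.0, 1.791]
contact_force: [0.4, 0.4, -3.1]
grip_width: 15.6
```

```bash
python3 - <<'E'
from h import *
o=bot.get_obs(); print(o["time"],o["tool_pos"],o["tcp_rot"],o["dq"].round(3),o["grip_width"],o["contact_force"])
print(bot.close_job())
E
```

```text
11.25 [485.73365062  72.24036524  74.79005166] [3.14142691e+00 2.50669170e-05 1.79082598e+00] [ 0.     0.003 -0.    -0.001  0.    -0.001] 15.62521043049615 [ 0.42397124  0.37925236 -3.14097028]
the job is handed in; nothing more can be done
None
```

I pushed the green module flush against the grey one with closed fingers and backed off. I then gripped the cover by the middle of its handle and handed the job in at 11.3 s, still holding the cover over the posts.

**Module:** the push stopped at about 7.5 N with no further movement. The picture after backing off shows no gap between the two modules.

**Cover height and stillness:** its underside is about 59 mm up, roughly 11 mm above the post tops. The arm was still, and the tool force of 3.1 N down is close to the cover's weight, so nothing suggests contact with the chassis.

**Hole alignment:** seen through the two far holes by the wrist camera, the threads are within about 1 mm of centre. That picture was taken just before a last 2 mm descent.

**Less certain:**
- The near holes were not visible to the wrist camera. The top camera shows the thread in the one near hole it can see, but its world position there differs by 3–4 mm from the wrist measurement, about one pixel at that range.
- I judged level only from the far holes' apparent spacing, which came out 106.5 mm instead of 108. The chassis measurements came out about 1% small too, so I put this down to scale. If it were all tilt, it would be about 0.03 rad, inside the limit.

The tray, tin and blue look-alikes show no movement in the pictures. I did not check the screwdriver or cutters at the end, but the arm stayed clear of both.

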